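Wiggle an eyepiece out of its foam case

TASK

Take the taller of the two microscope eyepieces out of the light foam-lined case: hold it by the head that sticks out and work it loose with small twists while drawing it up, so that the case stays down on the table and roughly where it is. Then set it down gently, upright, inside the shallow white tray and let go; leave the other eyepiece in its cutout and the brush, dishes and beaker where they are.

Things in the scene. Friction and masses are not known exactly. Their poses are not given: they have to be found in the camera images.
- case: Loose grey plastic case, no lid, 130 x 220 x 40 mm (own x, y, z), 0.65 kg; origin: centre of its underside, z up. Grey foam fills it to 36 mm; rim 40 mm. Two cutouts, 30 mm deep, at own x = 0, y = -50 and +50 mm, hold one eyepiece each, either way round. Two sprung foam cheeks grip each barrel from own -x and +x.
- cutout0 (a point): Mouth of the cutout at own y = -50 mm, level with the foam's top, 36 mm above the case's underside. The cheeks hold the barrel with 8 to 10.5 N of sliding friction in all; a straight upward pull of 5 to 6 N already tips or lifts the case.
- cutout1 (a point): Mouth of the cutout at own y = +50 mm, alike. Friction opposes the direction of sliding: while the barrel is turned to and fro about its upright axis, some 0.3 rad for every 2 to 3 mm of rise, the upward pull needed falls to about half or less. After 33 mm of rise the eyepiece is clear.
- tall_eyepiece_center (a point): The taller eyepiece, half-way up on its axis, z up. Round, 73 mm tall, 0.11 to 0.18 kg: steel barrel of 30 mm diameter, 33 mm long, below; black head of 38 mm diameter, 40 mm long, above. At the start its foot stands on the cutout's floor, 6 mm above the case's underside, so its head spans 39 to 79 mm above the table.
- short_eyepiece_center (a point): The shorter eyepiece, half-way up on its axis, 53 mm tall: the same barrel, with a black head of 38 mm diameter and only 20 mm long. It stays in the case.
- tray_floor (a point): Shallow white square tray, fixed to the table, 140 x 140 mm outside, wall 4 mm, rim 12 mm high. The point is the centre of its inner floor, 5 mm above the table; x and y along its sides.
- lens_brush: Lens brush lying on the table, 150 mm long. Bystander; stays put.
- petri_stack: Two stacked clear dishes, 93 mm across, 29 mm high; origin at the centre of the underside. Bystander; stays put.
- beaker: Glass beaker, 70 mm across, 90 mm high; origin at the centre of the underside. Bystander; stays put.

How it is judged:
By the outcome, as a careful person would: the job done as asked, in the order asked, and still so for the second after the job is handed in, with the robot touching nothing.
It also fails if it takes over 58 s, if anything falls off the work surface, if the arm or the gripper's body presses on something with over 40 N, if the wrist force passes 120 N, or if a joint passes its speed limit or range.

ROBOT

A 6-joint arm with a two-finger parallel gripper is mounted at the origin on the work surface. World frame = base frame: x ahead of the robot, y to its left, z up, the work surface at z = 0. Lengths are in m, angles in rad, forces in N, time in s.
With the tool pointing down it reaches from about 0.275 to 0.75 m from the base axis. Payload 10.2 kg.
Tool frame: the origin (TCP) lies between the finger pads; the fingertips stand 8 mm ahead of it and the grasp point (between the pads) lies 11 mm behind it (robot.tip_extent is the z of the fingertips in the tool frame, in m); z points along the fingers, x is the direction in which the jaws open and shut, and the axes are right-handed (so a half turn about z gives the same grasp; the last joint's range is limited). The gripper opens to 88 mm and grips with 3 to 60 N. Pads are 18 mm wide; open, the fingers measure 123 mm over their backs; the gripper's body (75 mm by 187 mm) begins 45 mm behind the grasp point.
Start: joints at [1.076, 0.313, 1.498, -0, 1.331, -0.223], TCP at [0.141, 0.506, 0.213] pointing down, gripper open.
Joint ranges: [-2.94, 2.94], [-0.97, 2.17], [0.19, 2.56], [-1.23, 4.37], [0.02, 3.11], [-2.88, 2.88]. Speed limits (rad/s): [2.39, 2.39, 3.01, 3.14, 3.14, 3.14].

INTERFACE

Orientations are given as a unit quaternion [w, x, y, z].
In Python, from plant import robot gives the robot as it stands.
- The arm moves only by the tool arm_command, never from a script. Its arguments are lists of equal length, an entry for each row: "dp": the shift along the world's x, y, z in mm, a list of three; "angular": the turn, a rotation vector about the world's x, y, z in rad, a list of three; "grip": the closure, from 0 (fully open) to 1 (shut). A call has 1 to 10 rows; each row shifts and turns the pose as measured when the row begins; what a row does not reach is not made up. A row lasts 1/8 s, in which the tool goes at most 62.5 mm and 10.7 degrees, less where a joint would pass 70% of its speed; a pose out of reach is approached as far as the arm can. A call with a gripper value outside its range is refused whole. The fingers move at their own pace and stop on an object; "newtons" is the grip in N (left out, the last holds). Time passes only in rows, so rows that do not move let the fingers close. It gives the time, the measured TCP pose, the force and the opening at its end, in the units of the state.
- robot.read_state(): the state, without advancing time (a new reading comes with each control period).
- robot.read_camera(name): name is "scene" or "side" or "wrist"; returns the picture (480x640x3 uint8, red, green, blue); there is no depth.
- robot.get_calibration(name): a dict with "camera_matrix" (3x3 intrinsics, pixels), "R" (3x3) and "t" (3): a world point X has camera coordinates R X + t; the wrist camera has in their place "mount" (4x4, takes a point from camera to tool coordinates, whose origin is the TCP and whose axes are the tool frame's). Camera axes: x right, y down, z forward; pixel columns grow to the right and rows downward; lengths in m; the calibration is good to about 2 mm. A picture is of the moment at which its call begins: read the wrist's pose just before it. get_calibration takes no time and is no camera call.
- robot.sign_off(): hands the job in, once; it reports no verdict.
The state is a dict: "clock": time; "q": joint angles; "qd": joint speeds; "tau": joint torques, N m; "ee_pos": TCP position; "tcp_rot": TCP orientation; "ft_force": force on the tool from outside, world axes, zero at the start; "ft_torque": the same for the moment, N m; "finger_gap": finger opening in m.
Only numpy, scipy, OpenCV 4.12 (cv2) and the standard library are available. Lean on these libraries where they do the work, as an engineer would, in place of code of your own. Each camera call takes 0.05 s, during which the arm holds its last target.

## Working session

There is one attempt and no reset: what is moved stays moved. The work goes in short steps, Python scripts to look and compute and a tool call to move; the robot and the scene stay as the last step left them, time stands still between calls to the robot, and variables do not carry over. Pictures are saved under pics/ and viewed, and the job is handed in when it is done.

Besides the shell and the picture viewer there is one more tool, called after "Request:" as name(argument=value, ...) on one line, values as JSON. arm_command: Moves the arm, as the interface text tells. Its arguments: {"type":"object","properties":{"dp":{"type":"array","items":{"type":"array","items":{"type":"number"}}},"angular":{"type":"array","items":{"type":"array","items":{"type":"number"}}},"grip":{"type":"array","items":{"type":"number"}},"newtons":{"type":"number"}},"required":["dp","angular","grip"]}

```bash
ls; mkdir -p pics
python3 - <<'E'
from plant import robot
import cv2
s=robot.read_state();print(s)
for n in ["scene","side","wrist"]:
    cv2.imwrite(f"pics/{n}0.png",robot.read_camera(n)[:,:,::-1]);print(n,robot.get_calibration(n))
E
```

```text
pics
{'clock': 0.0, 'q': array([ 1.07559199e+00,  3.13416922e-01,  1.49844417e+00, -3.99696838e-05,
        1.33098577e+00, -2.23373442e-01]), 'qd': array([ 0.00201962, -0.00118451,  0.00078929,  0.00012325,  0.00185374,
       -0.00030983]), 'tau': array([-7.66014764e-04, -4.02211440e+01, -2.52265441e+01,  6.94605242e-02,
        3.52695922e-02, -9.34183231e-05]), 'ee_pos': array([0.14083186, 0.50546625, 0.21287534]), 'tcp_rot': array([ 2.76877597e-04,  7.96393710e-01,  6.04778195e-01, -5.63009790e-04]), 'ft_force': array([-0.33334853, -0.1685558 ,  0.53493025]), 'ft_torque': array([-0.03617534,  0.00961032, -0.03800263]), 'finger_gap': 0.08839042803556706}
scene {'camera_matrix': array([[486.55608263,   0.        , 318.108858  ],
       [  0.        , 486.55608263, 237.52459743],
       [  0.        ,   0.        ,   1.        ]]), 'R': array([[-0.87772826,  0.4789907 ,  0.01268909],
       [ 0.29662105,  0.56396093, -0.77069061],
       [-0.37630978, -0.67269308, -0.63708317]]), 't': array([ 0.54896588, -0.13332437,  1.32930521])}
side {'camera_matrix': array([[433.680845  ,   0. 
[... 161 characters left out ...]
4747,  0.01033345],
       [-0.01696565, -0.6848505 , -0.72848608],
       [ 0.03311841,  0.72780623, -0.68498267]]), 't': array([-0.58426459,  0.04728424,  0.98595124])}
wrist {'camera_matrix': array([[358.83364297,   0.        , 322.59706976],
       [  0.        , 358.83364297, 241.43691898],
       [  0.        ,   0.        ,   1.        ]]), 'mount': array([[ 9.99999869e-01,  2.90483869e-04,  4.21055021e-04,
         4.43064618e-04],
       [-3.91481115e-04,  9.64406852e-01,  2.64422521e-01,
        -6.73979540e-02],
       [-3.29257871e-04, -2.64422652e-01,  9.64406840e-01,
        -1.70733723e-01],
       [ 0.00000000e+00,  0.00000000e+00,  0.00000000e+00,
         1.00000000e+00]])}
```

View pics/scene0.png

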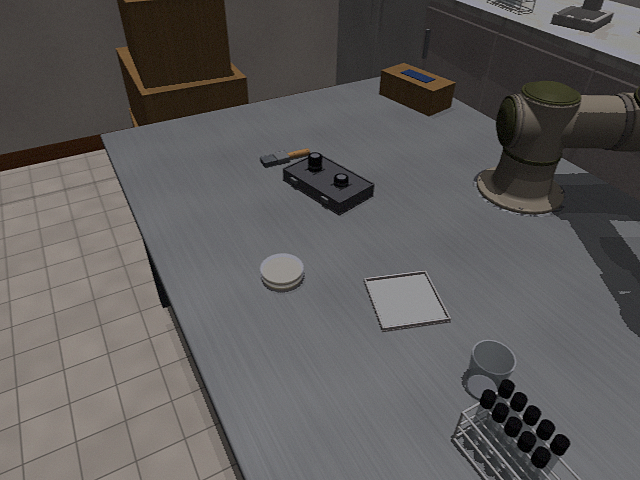

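View pics/side0.png

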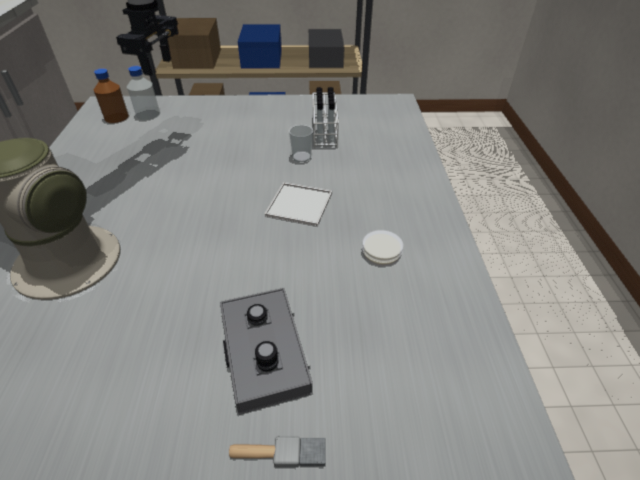

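View pics/wrist0.png

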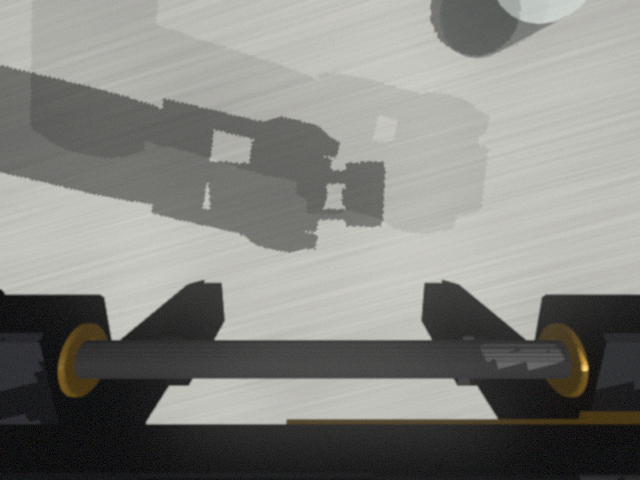

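The scene view shows the case at (328,182), with the tall head at (315,160) and the short one at (341,180), and the tray at (405,300). In the side view the tall head is at (266,352), the short one at (257,314), and the tray at (300,204). I'll measure these on masks next.

```bash
cat > h.py <<'E'
import numpy as np,cv2
from plant import robot
def ray(n,px,z):
    c=robot.get_calibration(n);K=c["camera_matrix"];R=c["R"];t=c["t"]
    o=-R.T@t;d=R.T@np.linalg.inv(K)@np.array([px[0],px[1],1.0])
    return o+d*(z-o[2])/d[2]
def proj(n,X):
    c=robot.get_calibration(n);p=c["camera_matrix"]@(c["R"]@np.array(X)+c["t"]);return p[:2]/p[2]
E
python3 - <<'E'
from h import *
for n,(x,y,w,h),(tx,ty,tw,th) in [("scene",(255,140,130,80),(350,260,110,80)),("side",(205,275,120,150),(255,175,90,60))]:
    im=cv2.imread(f"pics/{n}0.png")
    a=cv2.resize(im[y:y+h,x:x+w],None,fx=4.6 if n=="scene" else 3.8,fy=4.6 if n=="scene" else 3.8,interpolation=cv2.INTER_CUBIC)
    a=cv2.convertScaleAbs(a,alpha=1.8)
    cv2.imwrite(f"pics/crop_{n}.png",a)
    g=cv2.cvtColor(im,cv2.COLOR_BGR2GRAY)
    # tray: white
    hsv=cv2.cvtColor(im,cv2.COLOR_BGR2HSV)
    sub=g[ty:ty+th,tx:tx+tw]
    t,m=cv2.threshold(sub,0,255,cv2.THRESH_OTSU)
    cs,_=cv2.findContours(m,cv2.RETR_EXTERNAL,cv2.CHAIN_APPROX_NONE)
    c=max(cs,key=cv2.contourArea);print(n,"tray",t,cv2.contourArea(c))
    ap=cv2.approxPolyDP(c,0.04*cv2.arcLength(c,True),True).reshape(-1,2)+[tx,ty]
    for p in ap: print(p,ray(n,p,0.005).round(4),ray(n,p,0.012).round(4))
    print("mean floor",np.mean([ray(n,p,0.005) for p in ap],0).round(4), np.mean([ray(n,p,0.012) for p in ap],0).round(4))
E
```

```text
scene tray 124.0 3263.0
[426 271] [0.4351 0.1443 0.005 ] [0.4408 0.1497 0.012 ]
[364 278] [0.5672 0.0992 0.005 ] [0.5716 0.105  0.012 ]
[383 327] [0.6082 0.2306 0.005 ] [0.6121 0.2351 0.012 ]
[450 317] [0.4762 0.272  0.005 ] [0.4814 0.2761 0.012 ]
mean floor [0.5217 0.1865 0.005 ] [0.5265 0.1915 0.012 ]
side tray 176.0 1426.0
[268 212] [0.4437 0.1544 0.005 ] [0.4448 0.1459 0.012 ]
[316 222] [0.5656 0.1125 0.005 ] [0.5655 0.1044 0.012 ]
[329 194] [0.603  0.2265 0.005 ] [0.6024 0.2173 0.012 ]
[284 186] [0.4808 0.2653 0.005 ] [0.4815 0.2557 0.012 ]
mean floor [0.5233 0.1896 0.005 ] [0.5236 0.1808 0.012 ]
```

View pics/crop_scene.png

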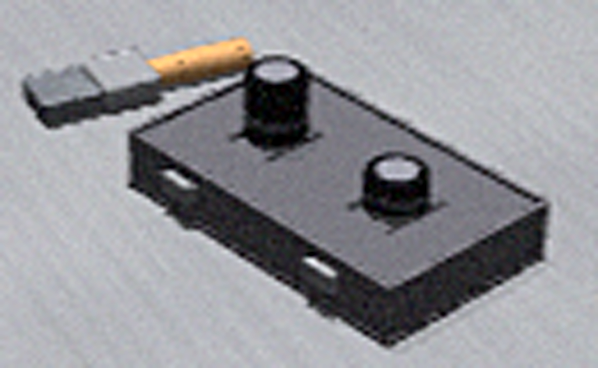

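View pics/crop_side.png

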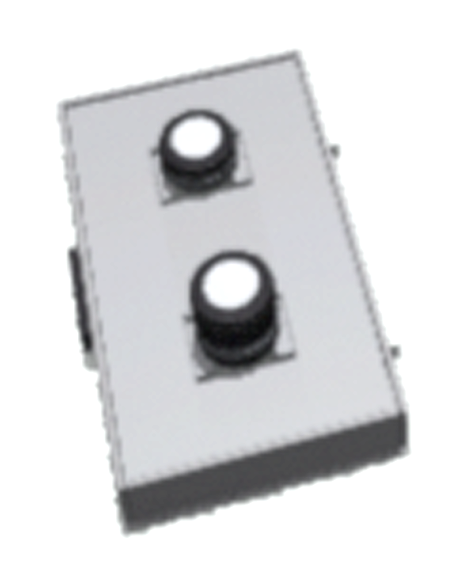

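Run:
```python
from h import *
f={"scene":lambda p:np.array(p)/4.6+[255,140]-.4,"side":lambda p:np.array(p)/3.8+[205,275]-.4}
for n,tall,short,cor in [("scene",(277,71),(399,169),[(130,133),(302,68),(548,203),(388,290)]),("side",(232,286),(199,139),[(122,488),(407,413),(298,53),(62,104)])]:
    F=f[n]
    print(n,"tall",ray(n,F(tall),.079).round(4),"short",ray(n,F(short),.059).round(4))
    P=np.array([ray(n,F(c),.04) for c in cor]);print(P.round(4),P.mean(0).round(4))
    for i in range(4):
        d=P[(i+1)%4]-P[i];print(np.linalg.norm(d).round(4),np.degrees(np.arctan2(d[1],d[0])).round(1))
```

```text
scene tall [ 0.475  -0.2961  0.079 ] short [ 0.4491 -0.1994  0.059 ]
[[ 0.5538 -0.3318  0.04  ]
 [ 0.4272 -0.3516  0.04  ]
 [ 0.3764 -0.1552  0.04  ]
 [ 0.4997 -0.1242  0.04  ]] [ 0.4643 -0.2407  0.04  ]
0.1281 -171.1
0.2029 104.5
0.1272 14.1
0.2145 -75.4
side tall [ 0.4728 -0.2987  0.079 ] short [ 0.4488 -0.2019  0.059 ]
[[ 0.4275 -0.3715  0.04  ]
 [ 0.5494 -0.3407  0.04  ]
 [ 0.494  -0.1318  0.04  ]
 [ 0.3733 -0.1629  0.04  ]] [ 0.4611 -0.2517  0.04  ]
0.1257 14.2
0.2161 104.8
0.1246 -165.5
0.2155 -75.4
```

Both views agree: the tall eyepiece is at about (0.474, -0.2975), the case's x axis is at about 14.5° yaw, and the tray centre is at about (0.523, 0.187). I'll move above the case with the jaws along the case's x.

Request:
arm_command(dp=[[23,-56,0],[23,-56,0],[23,-56,0],[23,-56,0],[23,-56,0],[23,-56,0],[23,-56,0],[23,-56,0],[23,-56,0],[23,-56,0]], angular=[[0,0,-0.1],[0,0,-0.1],[0,0,-0.1],[0,0,-0.1],[0,0,-0.1],[0,0,-0.1],[0,0,-0.1],[0,0,-0.1],[0,0,-0.1],[0,0,-0.1]], grip=[0,0,0,0,0,0,0,0,0,0])

```text
clock: 1.4
ee_pos: [0.3724, -0.0704, 0.2121]
tcp_rot: [0.001, 0.991, 0.136, 0.001]
ft_force: [1.8, 1.1, 0.5]
finger_gap: 0.0878
```

Request:
arm_command(dp=[[22,-48,0],[22,-48,0],[22,-48,0],[22,-48,0],[12,-28,0],[0,0,0],[0,0,0]], angular=[[0,0,-0.02],[0,0,0],[0,0,0],[0,0,0],[0,0,0],[0,0,0],[0,0,0]], grip=[0,0,0,0,0,0,0])

```text
clock: 2.28
ee_pos: [0.4739, -0.3009, 0.2095]
tcp_rot: [-0.001, 0.993, 0.122, 0.0]
ft_force: [-0.1, 1.1, -0.4]
finger_gap: 0.0881
```

```bash
cat >> h.py <<'E'
from scipy.spatial.transform import Rotation as Ro
def wray(s,px,z):
    c=robot.get_calibration("wrist");M=c["mount"];q=s["tcp_rot"];R=Ro.from_quat([q[1],q[2],q[3],q[0]]).as_matrix()
    o=R@M[:3,3]+s["ee_pos"];d=R@M[:3,:3]@np.linalg.inv(c["camera_matrix"])@np.array([px[0],px[1],1.])
    return o+d*(z-o[2])/d[2]
def yaw(s):
    q=s["tcp_rot"];R=Ro.from_quat([q[1],q[2],q[3],q[0]]).as_matrix();return np.degrees(np.arctan2(R[1,0],R[0,0])),R[:,2]
E
python3 - <<'E'
from h import *
s=robot.read_state();cv2.imwrite("pics/w1.png",robot.read_camera("wrist")[:,:,::-1])
print(s["ee_pos"],yaw(s),s["q"].round(3),s["ft_force"],s["clock"])
import pickle;pickle.dump(s,open("s1.pkl","wb"))
E
```

```text
[ 0.47388302 -0.30085793  0.20946276] (np.float64(14.022736106099861), array([ 7.23177175e-05,  1.08342016e-03, -9.99999410e-01])) [-7.750e-01  3.960e-01  1.391e+00  1.000e-03  1.355e+00 -1.020e+00] [-0.1200753   1.09042302 -0.43761813] 2.275
```

View pics/w1.png

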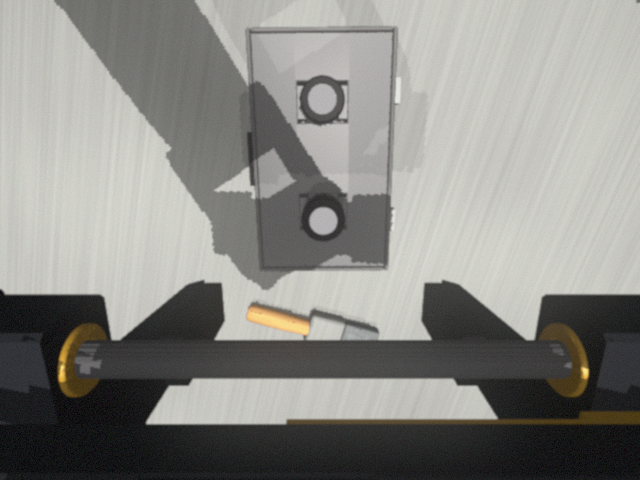

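The wrist view shows the tall head's lens at about (323,221) and the short one's at (322,99). I'll cast rays through both.

Run:
```python
from h import *
import pickle;s=pickle.load(open("s1.pkl","rb"))
g=cv2.cvtColor(cv2.imread("pics/w1.png"),cv2.COLOR_BGR2GRAY)
for y0,y1,z in [(200,240,.079),(78,122,.059)]:
    sub=g[y0:y1,298:348]; t,m=cv2.threshold(sub,110,255,cv2.THRESH_BINARY)
    n,l,st,c=cv2.connectedComponentsWithStats(m)
    for i in range(1,n):
        if st[i,4]>100: print(st[i],c[i]+[298,y0],wray(s,c[i]+[298,y0],z).round(4))
for p in [(247,29),(397,27),(387,268),(261,269)]: print(wray(s,p,.04).round(4))
```

```text
[ 11   7  29  28 635] [322.9511811  220.48346457] [ 0.4738 -0.2965  0.079 ]
[  9   5  30  32 758] [321.84564644  98.55013193] [ 0.4487 -0.1997  0.059 ]
[  0   7   8  35 136] [299.875      104.04411765] [ 0.4319 -0.2084  0.059 ]
[ 35   6  15  38 219] [343.88127854 104.60730594] [ 0.4678 -0.1999  0.059 ]
[ 0.3734 -0.1596  0.04  ]
[ 0.4961 -0.1273  0.04  ]
[ 0.5501 -0.336   0.04  ]
[ 0.4277 -0.3676  0.04  ]
```

Request:
arm_command(dp=[[0,4,-20],[0,0,-40],[0,0,-35],[0,0,-20],[0,0,0],[0,0,0]], angular=[[0,0,0.008],[0,0,0],[0,0,0],[0,0,0],[0,0,0],[0,0,0]], grip=[0,0,0,0,0,0])

```text
clock: 3.08
ee_pos: [0.4737, -0.2915, 0.0954]
tcp_rot: [0.001, 0.992, 0.129, 0.002]
ft_force: [-0.0, -1.2, -0.3]
finger_gap: 0.088
```

Request:
arm_command(dp=[[0,-5,-18],[0,0,-15],[0,0,0],[0,0,0]], angular=[[0,0,0],[0,0,0],[0,0,0],[0,0,0]], grip=[0,0,0,0])

```text
clock: 3.58
ee_pos: [0.4741, -0.2971, 0.0614]
tcp_rot: [0.002, 0.992, 0.129, 0.002]
ft_force: [0.6, -0.1, -0.1]
finger_gap: 0.088
```

Request:
arm_command(dp=[[0,0,-6],[0,0,0],[0,0,0],[0,0,0],[0,0,0],[0,0,0],[0,0,0],[0,0,0]], angular=[[0,0,0],[0,0,0],[0,0,0],[0,0,0],[0,0,0],[0,0,0],[0,0,0],[0,0,0]], grip=[0,0,0.7,0.7,0.7,0.7,0.7,0.7], newtons=35)

```text
clock: 4.58
ee_pos: [0.4745, -0.2974, 0.056]
tcp_rot: [0.003, 0.992, 0.129, 0.003]
ft_force: [0.7, 0.5, 0.0]
finger_gap: 0.0301
```

Run:
```python
from h import *
s=robot.read_state();print(s["ee_pos"],yaw(s),s["ft_force"],s["ft_torque"],s["finger_gap"],s["q"])
```

```text
[ 0.47445548 -0.29738323  0.05595443] (np.float64(14.812649655837095), array([ 0.00656309, -0.00488018, -0.99996655])) [0.72485253 0.53968471 0.00357752] [-0.10396328  0.06194782  0.01592711] 0.030103493282754582 [-7.69634083e-01  5.53019972e-01  1.58243486e+00  1.26402874e-03
  9.98028721e-01 -1.02882803e+00]
```

Run:
```python
from h import *
for n,(x,y,w,h),k in [("scene",(255,120,130,100),5),("side",(185,265,160,150),3.8)]:
    im=robot.read_camera(n)[:,:,::-1]
    cv2.imwrite(f"pics/{n}2.png",im)
    cv2.imwrite(f"pics/{n}2c.png",cv2.convertScaleAbs(cv2.resize(im[y:y+h,x:x+w],None,fx=k,fy=k,interpolation=cv2.INTER_CUBIC),alpha=1.6))
cv2.imwrite("pics/w2.png",robot.read_camera("wrist")[:,:,::-1])
s=robot.read_state();print(s["finger_gap"])
```

```text
0.026297002853810123
```

View pics/scene2c.png

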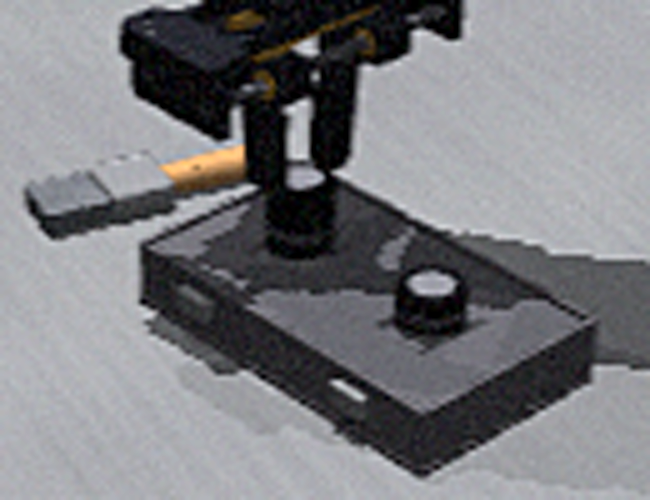

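View pics/side2c.png

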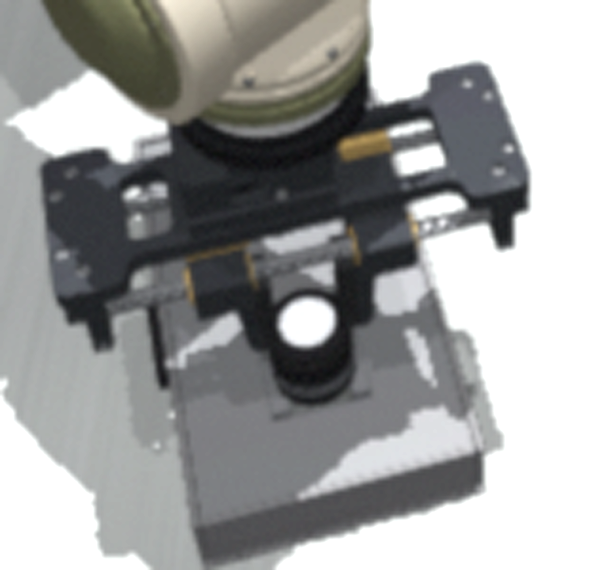

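View pics/w2.png

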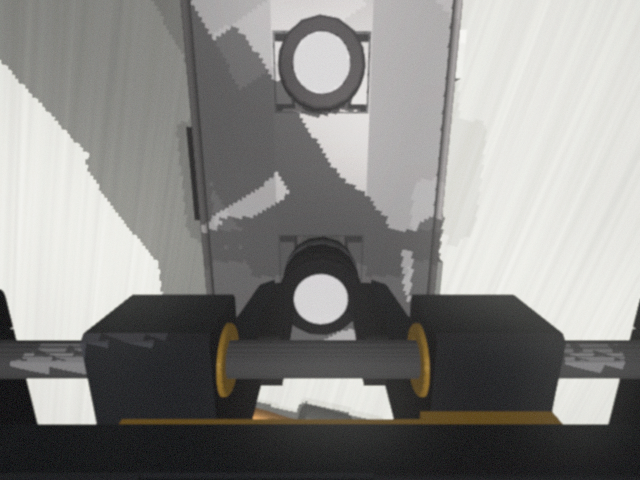

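The fingers closed to 26 mm without surrounding the head: the side view shows the eyepiece in front of them. I'll check the reported TCP pose against the images.

Run:
```python
from h import *
s=robot.read_state();q=s["tcp_rot"];R=Ro.from_quat([q[1],q[2],q[3],q[0]]).as_matrix();p=s["ee_pos"]
print(robot.tip_extent, p, [a for a in dir(robot) if a[0]!='_'])
for sx in (-.013,.013):
  X=p+R@np.array([sx,0,.008])
  a=proj("scene",X);b=proj("side",X);print("tip",X.round(4),a.round(1),((a-[255,120])*5).round(),b.round(1),((b-[185,265])*3.8).round())
E=[.4738,-.297,.079]
a=proj("scene",E);b=proj("side",E);print(((a-[255,120])*5).round(),((b-[185,265])*3.8).round())
c=robot.get_calibration("wrist");Mi=np.linalg.inv(c["mount"])
for P in ([-.013,0,.008],[.013,0,.008],[0,0,-.011]):
  v=c["camera_matrix"]@(Mi@np.array(P+[1]))[:3];print(v[:2]/v[2])
print(wray(s,(321,299),.079))
```

```text
0.008 [ 0.4744618  -0.29737476  0.05595678] ['Unreachable', 'get_calibration', 'read_camera', 'read_state', 'sign_off', 'tip_extent']
tip [ 0.4619 -0.3007  0.0479] [318.1 163.2] [316. 216.] [260.8 361. ] [288. 365.]
tip [ 0.4871 -0.2941  0.048 ] [311.1 166.5] [281. 232.] [275.5 357.2] [344. 350.]
[300. 174.] [309. 319.]
[297.08869276 275.97191819]
[346.11857449 275.96732221]
[321.55102772 290.09892966]
[ 0.47387534 -0.29650806  0.079     ]
```

Run:
```python
from h import *
a=cv2.imread("pics/scene2.png")[130:175,285:345];b=cv2.imread("pics/side2.png")[325:380,230:300]
A=cv2.convertScaleAbs(cv2.resize(a,None,fx=9,fy=9,interpolation=cv2.INTER_CUBIC),alpha=4,beta=0)
B=cv2.convertScaleAbs(cv2.resize(b,None,fx=8,fy=8,interpolation=cv2.INTER_CUBIC),alpha=3,beta=0)
cv2.imwrite("pics/z1.png",A);cv2.imwrite("pics/z2.png",B)
```

```text
(no output)
```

View pics/z1.png

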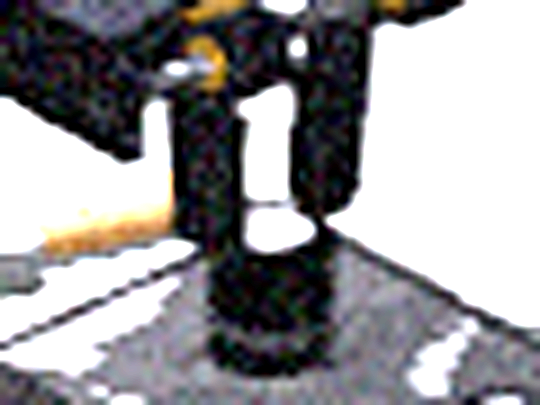

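View pics/z2.png

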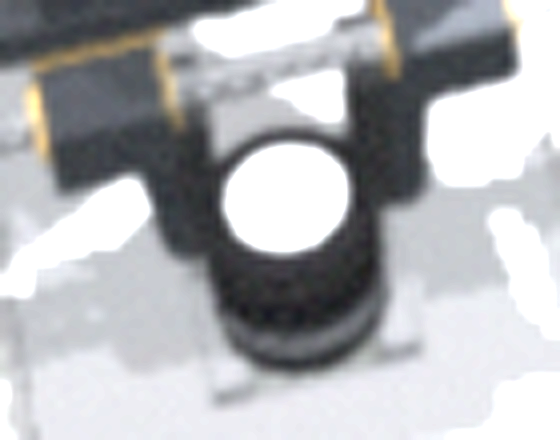

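Run:
```python
from h import *
def tri(a,b):
    A=[]
    for n,p in (("scene",a),("side",b)):
        c=robot.get_calibration(n);P=c["camera_matrix"]@np.c_[c["R"],c["t"]];A+=[P]
    X=cv2.triangulatePoints(A[0],A[1],np.array(a,float).reshape(2,1),np.array(b,float).reshape(2,1));return (X[:3]/X[3]).ravel()
S=lambda x,y:np.array([x,y])/9+[285,130]-.4
D=lambda x,y:np.array([x,y])/8+[230,325]-.4
for a,b in [((205,248),(400,203)),((328,212),(190,256)),((280,228),(287,198))]:
    X=tri(S(*a),D(*b));print(X.round(4),proj("scene",X)-S(*a),proj("side",X)-D(*b))
c=robot.get_calibration("side");print(-c["R"].T@c["t"]);c=robot.get_calibration("scene");print(-c["R"].T@c["t"])
```

```text
[ 0.4962 -0.2984  0.077 ] [ 0.01712401 -0.00561316] [0.03294901 0.01385274]
[ 0.4512 -0.3065  0.0728] [-0.33056202  0.12314582] [-0.65059166 -0.30334021]
[ 0.4721 -0.2969  0.078 ] [-0.08269616  0.02943793] [-0.15994792 -0.07169748]
[ 0.55200902 -0.70608481  0.71584289]
[1.02162024 0.7064546  0.73716027]
```

The fingertips sit at about z = 0.077, roughly 30 mm higher than the stated tip length implies. The wrist view of the fingertips gives the same offset, so the fingers closed just above the head without touching it. I'll open, lower by about 27 mm in steps and look again.

Request:
arm_command(dp=[[0,0,1],[0,0,0],[0,0,0],[0,0,0],[0,0,0],[0,0,0],[0,0,-8],[0,0,0]], angular=[[0,0,0],[0.005,0.006,0],[0,0,0],[0,0,0],[0,0,0],[0,0,0],[0,0,0],[0,0,0]], grip=[0,0,0,0,0,0,0,0])

```text
clock: 5.72
ee_pos: [0.4743, -0.2973, 0.0482]
tcp_rot: [-0.0, 0.992, 0.129, -0.0]
ft_force: [0.8, -0.7, -0.1]
finger_gap: 0.088
```

```bash
cat > look.py <<'E'
from h import *
import sys
t=sys.argv[1]
(x,y,w,h)=(255,120,130,100)
if len(sys.argv)>2: x,y,w,h=map(int,sys.argv[2:6])
im=robot.read_camera("scene")[:,:,::-1];cv2.imwrite(f"pics/scene{t}.png",im)
a=cv2.convertScaleAbs(cv2.resize(im[y:y+h,x:x+w],(520,400),interpolation=cv2.INTER_CUBIC),alpha=1.8)
(x,y,w,h)=(185,265,160,150)
if len(sys.argv)>6: x,y,w,h=map(int,sys.argv[6:10])
im=robot.read_camera("side")[:,:,::-1];cv2.imwrite(f"pics/side{t}.png",im)
b=cv2.convertScaleAbs(cv2.resize(im[y:y+h,x:x+w],(280,400*280//300) if 0 else (280,262),interpolation=cv2.INTER_CUBIC),alpha=1.6)
c=np.zeros((400,800,3),np.uint8);c[:,:520]=a;c[:262,520:]=b
cv2.imwrite(f"pics/L{t}.png",c)
s=robot.read_state();print(s["clock"],s["ee_pos"].round(4),yaw(s),s["ft_force"].round(2),s["ft_torque"].round(3),s["finger_gap"].round(4))
E
python3 look.py 3
```

```text
Traceback (most recent call last):
  File "look.py", line 14, in <module>
    s=robot.read_state();print(s["clock"],s["ee_pos"].round(4),yaw(s),s["ft_force"].round(2),s["ft_torque"].round(3),s["finger_gap"].round(4))
                                                                                                                     ^^^^^^^^^^^^^^^^^^^^^
AttributeError: 'float' object has no attribute 'round'
```

View pics/L3.png

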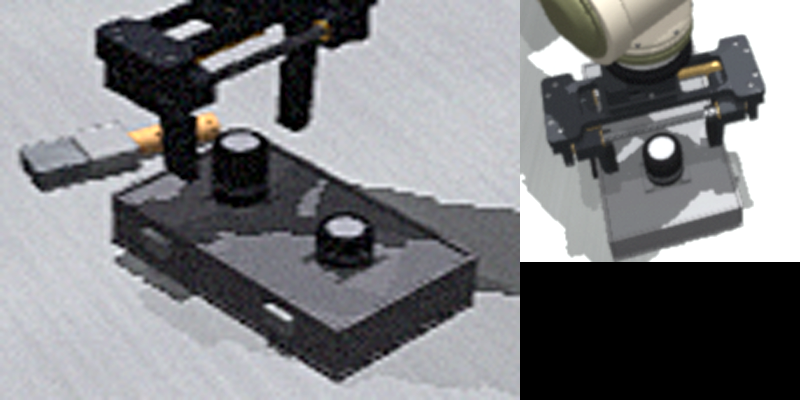

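The fingers clearly straddle the head, and their tips are still high. I'll work out the tip height from these pixels.

```bash
sed -i 's/s\["finger_gap"\].round(4)/s["finger_gap"]/' look.py
python3 - <<'E'
from h import *
s=robot.read_state();q=s["tcp_rot"];R=Ro.from_quat([q[1],q[2],q[3],q[0]]).as_matrix();p=s["ee_pos"];print(p)
for z in (.008,-.01,-.02,-.03):
  for sx in (-.049,.049):
    X=p+R@np.array([sx,0,z]);a=proj("scene",X);b=proj("side",X)
    print(z,sx,((a-[255,120])*4).round(),((b-[185,265])*1.75).round()+[520,0])
E
```

```text
[ 0.47464598 -0.29758805  0.04891966]
0.008 -0.049 [290. 163.] [617. 181.]
0.008 0.049 [185. 214.] [714. 156.]
-0.01 -0.049 [290. 141.] [615. 171.]
-0.01 0.049 [184. 191.] [713. 146.]
-0.02 -0.049 [291. 128.] [614. 166.]
-0.02 0.049 [184. 178.] [713. 141.]
-0.03 -0.049 [291. 115.] [612. 160.]
-0.03 0.049 [184. 164.] [713. 135.]
```

Request:
arm_command(dp=[[-0.5,0,-10],[0,0,-10],[0,0,0],[0,0,0]], angular=[[0,0,0],[0,0,0],[0,0,0],[0,0,0]], grip=[0,0,0,0])

```text
clock: 6.32
ee_pos: [0.474, -0.2975, 0.0272]
tcp_rot: [-0.0, 0.992, 0.129, 0.0]
ft_force: [0.6, 0.2, -0.4]
finger_gap: 0.0882
```

```bash
python3 look.py 4
```

```text
6.425 [ 0.474  -0.2975  0.0273] (np.float64(14.806511391628419), array([ 4.97297076e-04,  1.86819600e-04, -9.99999859e-01])) [ 1.02  0.26 -0.28] [-0.006  0.033 -0.034] 0.08781213133065406
```

View pics/L4.png

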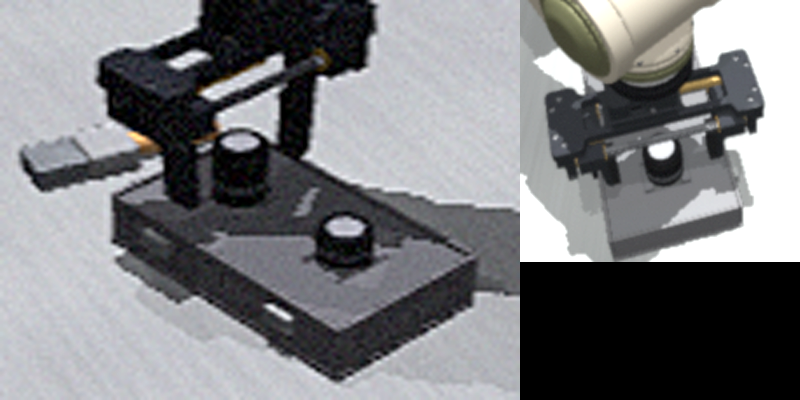

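The fingers now flank the head with their tips above the foam. Closing.

Request:
arm_command(dp=[[0,0,0],[0,0,0],[0,0,0],[0,0,0],[0,0,0],[0,0,0],[0,0,0]], angular=[[0,0,0],[0,0,0],[0,0,0],[0,0,0],[0,0,0],[0,0,0],[0,0,0]], grip=[0.8,0.8,0.8,0.8,0.8,0.8,0.8], newtons=35)

```text
clock: 7.3
ee_pos: [0.474, -0.2977, 0.0279]
tcp_rot: [0.0, 0.992, 0.129, 0.0]
ft_force: [-0.3, 0.8, 0.8]
finger_gap: 0.0369
```

```bash
python3 look.py 5
```

```text
7.4 [ 0.474  -0.2977  0.0279] (np.float64(14.812528728305741), array([ 8.13894845e-04, -5.56331835e-04, -9.99999514e-01])) [-1.42  0.8  -0.36] [-0.081  0.188 -0.035] 0.03690341975495372
```

View pics/L5.png

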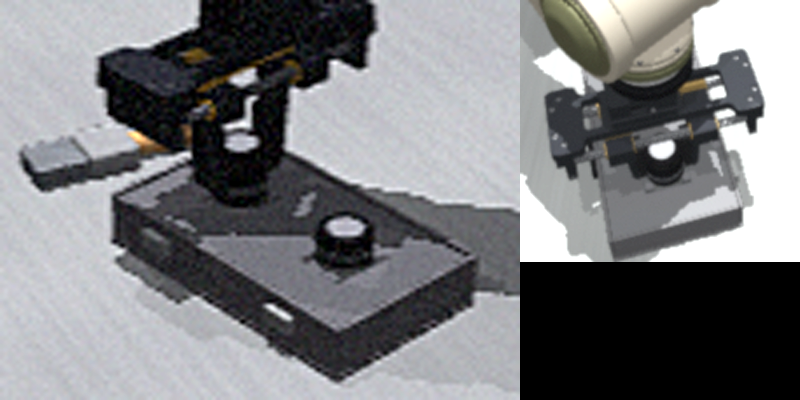

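Gripped at 36.9 mm. I'll start with small twists and a slow rise.

Request:
arm_command(dp=[[0,0,0.3],[0,0,0.8],[0,0,0.8],[0,0,0.8],[0,0,0.8],[0,0,0.8],[0,0,0.8],[0,0,0.8],[0,0,0.8]], angular=[[0,0,0.16],[0,0,-0.16],[0,0,-0.16],[0,0,0.16],[0,0,0.16],[0,0,-0.16],[0,0,-0.16],[0,0,0.16],[0,0,0.16]], grip=[0.8,0.8,0.8,0.8,0.8,0.8,0.8,0.8,0.8])

```text
clock: 8.52
ee_pos: [0.4728, -0.2953, 0.0308]
tcp_rot: [-0.003, 0.978, 0.209, -0.001]
ft_force: [0.9, 0.1, -3.3]
finger_gap: 0.0372
```

```bash
python3 look.py 6
```

```text
8.625 [ 0.4728 -0.2953  0.0308] (np.float64(23.94219202549764), array([-0.00402721,  0.00466531, -0.99998101])) [ 1.5  -0.5  -3.89] [-0.102 -0.159  0.13 ] 0.037282892652366735
```

View pics/L6.png

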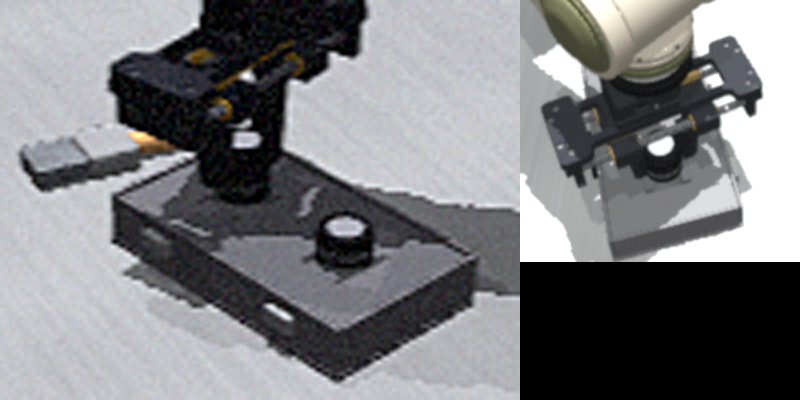

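The case hasn't moved and the pull is under 4 N. Continuing, with a small correction for the sideways drift.

Request:
arm_command(dp=[[0.2,-0.5,0.9],[0.2,-0.5,0.9],[0.2,-0.5,0.9],[0.2,-0.4,0.9],[0.1,-0.2,0.9],[0.1,-0.2,0.9],[0.1,-0.2,0.9],[0.1,-0.2,0.9]], angular=[[-0.005,-0.004,-0.16],[0,0,-0.16],[0,0,0.16],[0,0,0.16],[0,0,-0.16],[0,0,-0.16],[0,0,0.16],[0,0,0.16]], grip=[0.8,0.8,0.8,0.8,0.8,0.8,0.8,0.8])

```text
clock: 9.62
ee_pos: [0.4728, -0.2955, 0.0348]
tcp_rot: [-0.003, 0.982, 0.19, -0.002]
ft_force: [1.0, -0.2, -3.0]
finger_gap: 0.0371
```

```bash
python3 look.py 7
```

```text
9.725 [ 0.4727 -0.2955  0.0348] (np.float64(21.759393910232223), array([-0.00456661,  0.00502355, -0.99997695])) [ 0.17  0.39 -3.97] [-0.018 -0.178  0.158] 0.03704134835771142
```

View pics/L7.png

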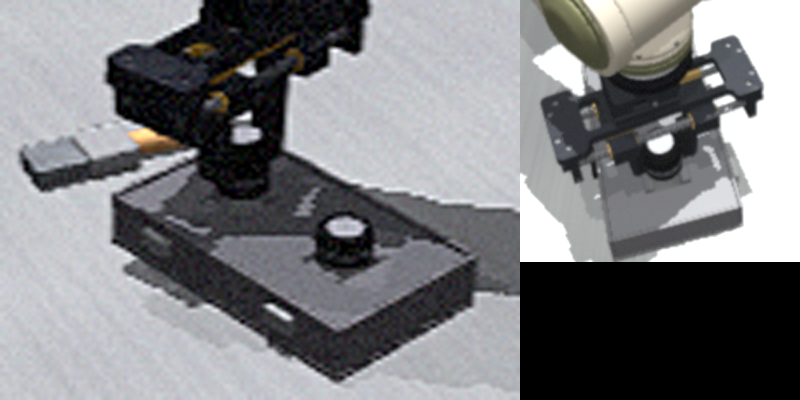

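Risen 7 mm with the case still. Continuing.

Request:
arm_command(dp=[[0.2,-0.4,1.1],[0.2,-0.4,1.1],[0.2,-0.4,1.1],[0.2,-0.4,1.1],[0.2,-0.4,1.1],[0.2,-0.4,1.1],[0.2,-0.4,1.1],[0.2,-0.4,1.1],[0.2,-0.4,1.1],[0.2,-0.4,1.1]], angular=[[-0.003,-0.003,-0.18],[0,0,-0.18],[0,0,0.18],[0,0,0.18],[-0.003,-0.003,-0.18],[0,0,-0.18],[0,0,0.18],[0,0,0.18],[0,0,-0.18],[0,0,-0.1]], grip=[0.8,0.8,0.8,0.8,0.8,0.8,0.8,0.8,0.8,0.8])

```text
clock: 10.98
ee_pos: [0.4724, -0.2967, 0.0419]
tcp_rot: [-0.003, 1.0, 0.016, -0.002]
ft_force: [0.6, -0.5, -5.8]
finger_gap: 0.037
```

```bash
python3 look.py 8
```

```text
11.075 [ 0.4725 -0.2967  0.0419] (np.float64(2.029454850842011), array([-0.00374834,  0.00659792, -0.99997121])) [-0.27 -0.89 -5.  ] [-0.037  0.039 -0.121] 0.03707328060465136
```

View pics/L8.png

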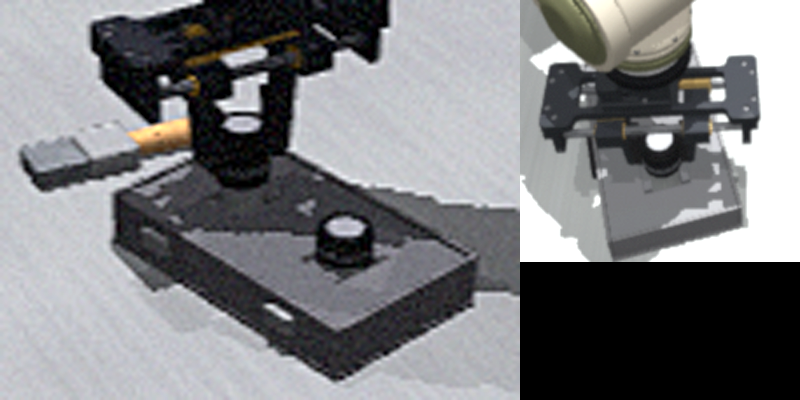

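Request:
arm_command(dp=[[0,0,0.9],[0,0,0.9],[0,0,0.9],[0,0,0.9],[0,0,0.9],[0,0,0.9],[0,0,0.9],[0,0,0.9],[0,0,0.9],[0,0,0.9]], angular=[[-0.003,-0.002,0.18],[0,0,0.18],[0,0,0.1],[0,0,-0.18],[-0.003,-0.003,-0.18],[0,0,0.18],[0,0,0.18],[0,0,-0.18],[0,0,-0.18],[0,0,0.18]], grip=[0.8,0.8,0.8,0.8,0.8,0.8,0.8,0.8,0.8,0.8])

```text
clock: 12.32
ee_pos: [0.4716, -0.2955, 0.0488]
tcp_rot: [-0.001, 0.988, 0.153, -0.001]
ft_force: [1.7, -0.5, -4.6]
finger_gap: 0.0376
```

Request:
arm_command(dp=[[0,0,0.9],[0,0,0.9],[0,0,0.9],[0,0,0.9],[0,0,0.9],[0,0,0.9],[0,0,0.9],[0,0,0.9],[0,0,0.9],[0,0,0.9]], angular=[[-0.003,-0.002,0.18],[0,0,-0.18],[0,0,-0.18],[0,0,0.18],[0,0,0.18],[0,0,-0.18],[0,0,-0.18],[0,0,0.18],[0,0,0.18],[0,0,-0.18]], grip=[0.8,0.8,0.8,0.8,0.8,0.8,0.8,0.8,0.8,0.8])

```text
clock: 13.58
ee_pos: [0.4713, -0.2954, 0.0561]
tcp_rot: [0.0, 0.989, 0.15, -0.0]
ft_force: [0.4, -1.3, -4.8]
finger_gap: 0.0372
```

```bash
python3 look.py 9
```

```text
13.675 [ 0.4712 -0.2957  0.0567] (np.float64(17.1116756730517), array([-6.33905344e-04, -1.01871029e-03, -9.99999280e-01])) [-3.16 -0.68  6.05] [-0.127  0.804 -0.019] 0.03744135550222869
```

View pics/L9.png

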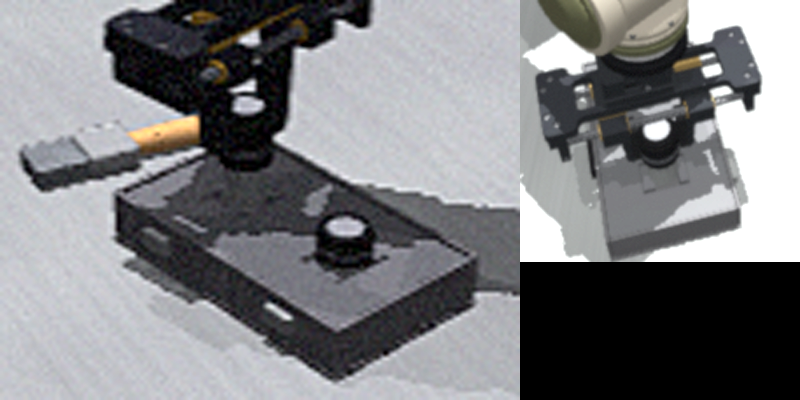

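The case is about where it was, but the force reading just jumped to +6 N. I'll recheck before moving further.

Request:
arm_command(dp=[[0,0,0.3]], angular=[[0,0,-0.1]], grip=[0.8])

```text
clock: 13.8
ee_pos: [0.4713, -0.2959, 0.0573]
tcp_rot: [0.001, 0.995, 0.099, -0.0]
ft_force: [0.3, -0.7, -2.1]
finger_gap: 0.0374
```

```bash
python3 look.py 10;python3 - <<'E'
from h import *
print(robot.read_state()["ft_force"]); 
a=cv2.imread("pics/scene10.png")[120:220,255:385]
cv2.imwrite("pics/z10.png",cv2.convertScaleAbs(cv2.resize(a,None,fx=6,fy=6,interpolation=cv2.INTER_CUBIC),alpha=3))
E
```

```text
13.9 [ 0.4713 -0.2958  0.0572] (np.float64(11.464042207354437), array([-1.99314136e-04, -1.39704795e-03, -9.99999004e-01])) [-0.09 -0.34 -1.76] [-0.035  0.062  0.028] 0.037332054490501775
[-0.0943709  -0.33961582 -1.76241661]
```

View pics/z10.png

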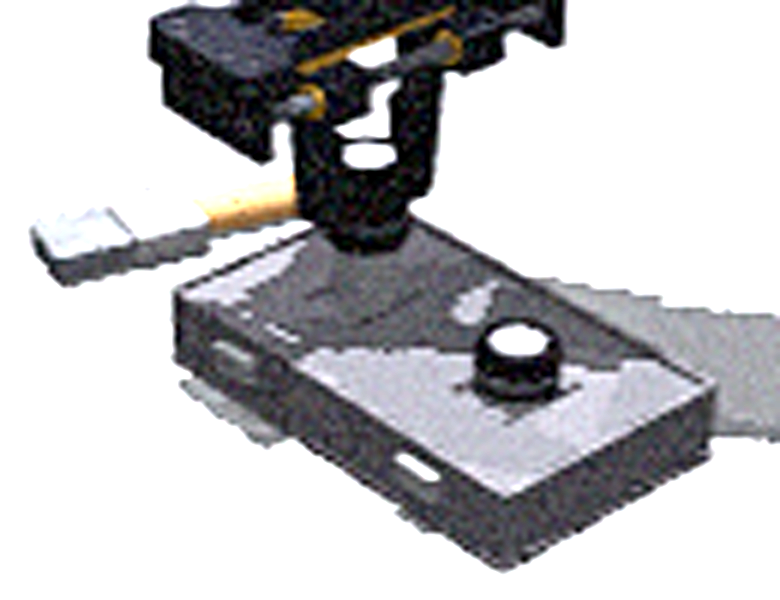

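The steady load is now 1.76 N, which is just the eyepiece's weight, so the barrel has come free. The case is flat on the table. I'll lift straight up, slowly at first.

Request:
arm_command(dp=[[0,0,1.5],[0,0,2],[0,0,3],[0,0,6],[0,0,15],[0,0,25],[0,0,25],[0,0,10],[0,0,0]], angular=[[0,0,0.1],[0,0,-0.1],[0,0,0],[0,0,0],[0,0,0],[0,0,0],[0,0,0],[0,0,0],[0,0,0]], grip=[0.8,0.8,0.8,0.8,0.8,0.8,0.8,0.8,0.8])

```text
clock: 15.02
ee_pos: [0.4717, -0.2958, 0.151]
tcp_rot: [0.002, 0.994, 0.111, 0.001]
ft_force: [-0.7, 0.2, -1.9]
finger_gap: 0.0372
```

```bash
python3 look.py 11 250 80 140 140 185 235 160 180
```

```text
15.125 [ 0.4713 -0.2955  0.1499] (np.float64(12.785220110308025), array([ 7.47381728e-04, -1.77835697e-03, -9.99998139e-01])) [-0.48 -0.26 -0.34] [0.038 0.096 0.013] 0.03724166568182548
```

View pics/L11.png

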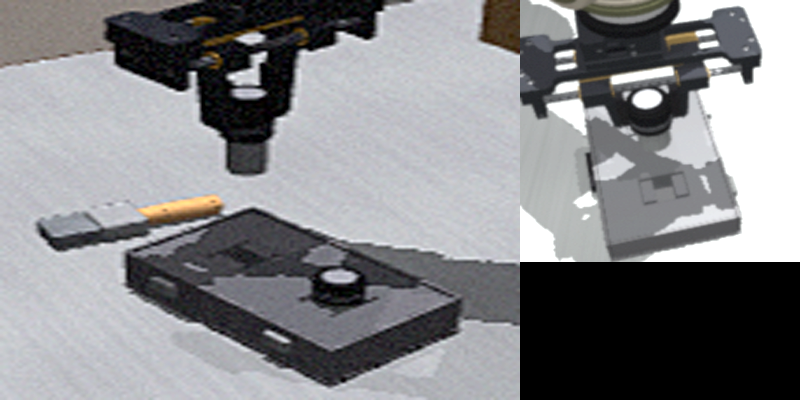

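The eyepiece is out, upright, and the case sits flat. Next is the move to the tray; I'll also check the foot height and the beaker position.

Run:
```python
from h import *
for z in (.12,.124,.128,.132,.136):
  print(z,proj("scene",[.4713+.009,-.2955+.012,z]).round(1),proj("side",[.4713,-.2955-.015,z]).round(1))
print("obs",250+247*140/520,80+174*140/400)
print("beaker",ray("side",(302,155),0.0),ray("scene",(488,385),0),"petri",ray("scene",(282,277),.015))
s=robot.read_state();c=robot.get_calibration("wrist")
```

```text
0.12 [315.5 143.8] [262.1 342.1]
0.124 [315.5 142.4] [261.8 340.7]
0.128 [315.5 141. ] [261.6 339.3]
0.132 [315.5 139.7] [261.4 337.8]
0.136 [315.5 138.3] [261.2 336.3]
obs 316.5 140.9
beaker [0.52957885 0.42893996 0.        ] [0.51709088 0.42179629 0.        ] petri [0.72565963 0.02353618 0.015     ]
```

Request:
arm_command(dp=[[2,20,0],[5,45,0],[6,55,0],[6,55,0],[6,55,0],[6,55,0],[6,55,0],[6,55,0],[5,45,0],[2,20,0]], angular=[[0,0,0],[0,0,0],[0,0,0],[0,0,0],[0,0,0],[0,0,0],[0,0,0],[0,0,0],[0,0,0],[0,0,0]], grip=[0.8,0.8,0.8,0.8,0.8,0.8,0.8,0.8,0.8,0.8])

```text
clock: 16.38
ee_pos: [0.5131, 0.1892, 0.1433]
tcp_rot: [-0.002, 0.994, 0.112, -0.005]
ft_force: [0.9, 0.2, -1.6]
finger_gap: 0.037
```

Request:
arm_command(dp=[[4,0,-10],[0,0,0],[0,0,0]], angular=[[0,0,0],[0,0,0],[0,0,0]], grip=[0.8,0.8,0.8])

```text
clock: 16.75
ee_pos: [0.5152, 0.1899, 0.1311]
tcp_rot: [-0.002, 0.994, 0.114, -0.007]
ft_force: [-0.1, 0.2, -0.9]
finger_gap: 0.0373
```

```bash
python3 look.py 12 330 200 140 140 235 125 130 110
```

```text
16.85 [0.5153 0.1899 0.1313] (np.float64(13.02626368860401), array([-0.01348204,  0.00323374, -0.99990388])) [ 0.04  0.54 -1.49] [-0.099  0.07   0.021] 0.03711140083020455
```

View pics/L12.png

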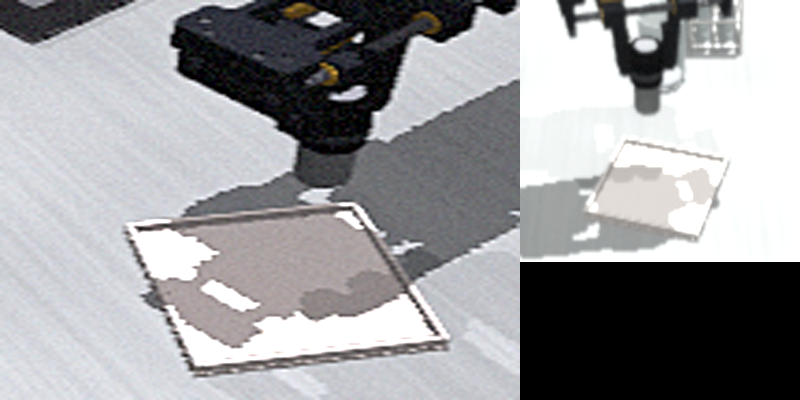

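Request:
arm_command(dp=[[3,-1,-15],[2,-1,-25],[0,0,-25],[0,0,-12],[0,0,0],[0,0,0]], angular=[[-0.003,-0.013,0],[0,0,0],[0,0,0],[0,0,0],[0,0,0],[0,0,0]], grip=[0.8,0.8,0.8,0.8,0.8,0.8])

```text
clock: 17.6
ee_pos: [0.5223, 0.1854, 0.0549]
tcp_rot: [-0.0, 0.994, 0.111, 0.003]
ft_force: [0.2, 0.5, -1.8]
finger_gap: 0.0373
```

```bash
python3 look.py 13 330 200 140 140 235 125 130 110
```

```text
17.7 [0.5223 0.1855 0.0549] (np.float64(12.791615367760889), array([ 5.11111677e-03,  6.85592584e-04, -9.99986703e-01])) [-0.38 -0.32 -1.34] [-0.059  0.043 -0.006] 0.037119736476296655
```

View pics/L13.png

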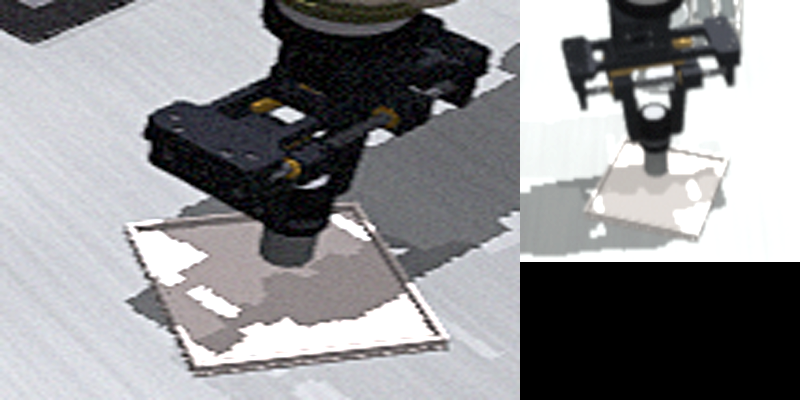

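Request:
arm_command(dp=[[0,0,-9],[0,0,-7],[0,0,-4],[0,0,-1],[0,0,0]], angular=[[-0.001,0.005,0],[0,0,0],[0,0,0],[0,0,0],[0,0,0]], grip=[0.8,0.8,0.8,0.8,0.8])

```text
clock: 18.32
ee_pos: [0.5225, 0.1856, 0.0329]
tcp_rot: [0.0, 0.994, 0.111, 0.0]
ft_force: [0.2, -0.4, -2.5]
finger_gap: 0.0371
```

```bash
python3 look.py 14 330 200 140 140 235 125 130 110
```

```text
18.425 [0.5225 0.1856 0.0331] (np.float64(12.798058714575268), array([ 8.00921142e-04, -2.16264685e-04, -9.99999656e-01])) [-0.26  0.14 -1.63] [ 0.024  0.078 -0.026] 0.03708272468193266
```

View pics/L14.png

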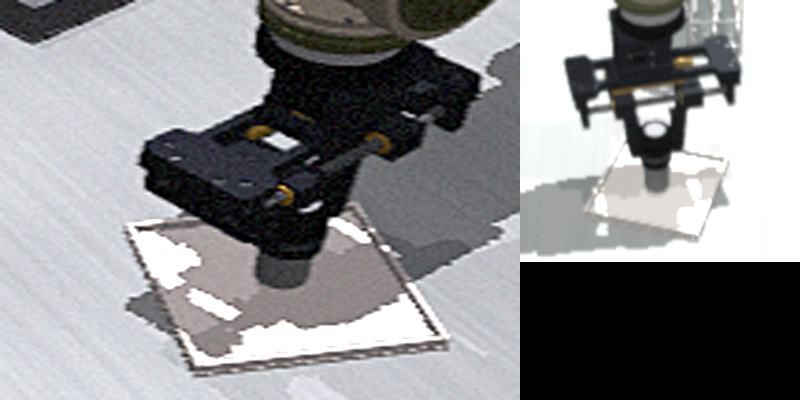

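Upright, with the foot about 6 mm above the floor. I'll inch down and watch the force.

Request:
arm_command(dp=[[0,0,-1.5],[0,0,-1],[0,0,-1],[0,0,0]], angular=[[0,0,0],[0,0,0],[0,0,0],[0,0,0]], grip=[0.8,0.8,0.8,0.8])

```text
clock: 18.92
ee_pos: [0.5227, 0.1856, 0.0297]
tcp_rot: [0.0, 0.994, 0.111, 0.001]
ft_force: [-0.1, -0.1, -1.8]
finger_gap: 0.037
```

Request:
arm_command(dp=[[0,0,-0.8],[0,0,0]], angular=[[0,0,0],[0,0,0]], grip=[0.8,0.8])

```text
clock: 19.18
ee_pos: [0.5227, 0.1856, 0.0288]
tcp_rot: [0.0, 0.994, 0.111, 0.001]
ft_force: [-0.3, -0.4, -1.3]
finger_gap: 0.037
```

Request:
arm_command(dp=[[0,0,-0.8],[0,0,0]], angular=[[0,0,0],[0,0,0]], grip=[0.8,0.8])

```text
clock: 19.42
ee_pos: [0.5227, 0.1856, 0.0279]
tcp_rot: [0.0, 0.994, 0.111, 0.001]
ft_force: [0.5, -0.2, -0.8]
finger_gap: 0.0369
```

Request:
arm_command(dp=[[0,0,-0.8],[0,0,0]], angular=[[0,0,0],[0,0,0]], grip=[0.8,0.8])

```text
clock: 19.68
ee_pos: [0.5227, 0.1856, 0.0271]
tcp_rot: [0.0, 0.994, 0.111, 0.001]
ft_force: [-0.7, -0.1, -2.1]
finger_gap: 0.0371
```

Request:
arm_command(dp=[[0,0,-0.6],[0,0,0]], angular=[[0,0,0],[0,0,0]], grip=[0.8,0.8])

```text
clock: 19.92
ee_pos: [0.5227, 0.1856, 0.0265]
tcp_rot: [0.0, 0.994, 0.111, 0.001]
ft_force: [-0.0, -0.2, -1.3]
finger_gap: 0.0373
```

Request:
arm_command(dp=[[0,0,-0.7],[0,0,0]], angular=[[0,0,0],[0,0,0]], grip=[0.8,0.8])

```text
clock: 20.18
ee_pos: [0.5228, 0.1857, 0.0259]
tcp_rot: [0.0, 0.994, 0.111, 0.001]
ft_force: [0.0, 0.1, -1.0]
finger_gap: 0.0373
```

Request:
arm_command(dp=[[0,0,-0.7],[0,0,0]], angular=[[0,0,0],[0,0,0]], grip=[0.8,0.8])

```text
clock: 20.42
ee_pos: [0.5229, 0.1857, 0.026]
tcp_rot: [0.0, 0.994, 0.112, 0.001]
ft_force: [0.3, -0.1, -2.2]
finger_gap: 0.037
```

```bash
python3 look.py 15 330 200 140 140 235 125 130 110
python3 - <<'E'
from h import *
for z in (.005,.008,.011): print(((proj("scene",[.5227+.009,.1856+.012,z])-[330,200])*[520/140,400/140]).round(1),((proj("side",[.5227,.1856-.015,z])-[235,125])*[280/130,262/110]+[520,0]).round(1))
E
```

```text
20.525 [0.5229 0.1857 0.0259] (np.float64(12.805466786566171), array([ 2.12350768e-03, -8.07466603e-05, -9.99997742e-01])) [-1.08  0.22  1.43] [-0.045  0.145  0.027] 0.03727978190696329
[277.9 292. ] [657.8 196.6]
[278.6 289.1] [657.7 194.5]
[279.3 286.2] [657.6 192.3]
```

View pics/L15.png

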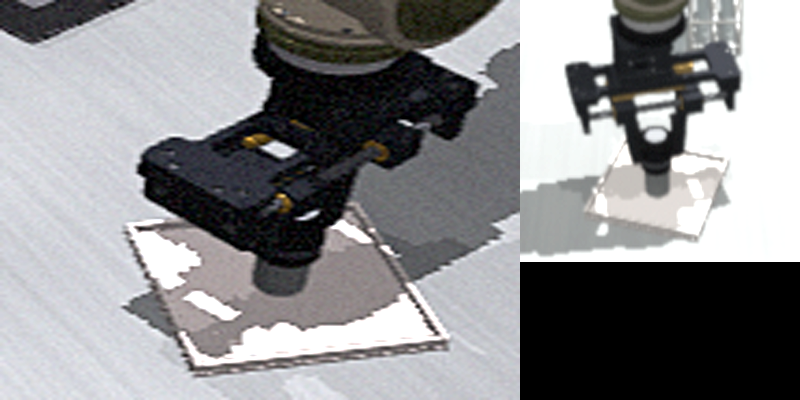

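The descent has stopped at z = 0.0259 and the force has gone from -1.5 N to +1.4 N, so the foot is on the tray floor. Opening.

Request:
arm_command(dp=[[0,0,0],[0,0,0],[0,0,0],[0,0,0],[0,0,0],[0,0,0]], angular=[[0,0,0],[0,0,0],[0,0,0],[0,0,0],[0,0,0],[0,0,0]], grip=[0.5,0.4,0.2,0,0,0], newtons=10)

```text
clock: 21.28
ee_pos: [0.5232, 0.1857, 0.0257]
tcp_rot: [0.0, 0.994, 0.111, 0.001]
ft_force: [-0.2, -0.0, -0.1]
finger_gap: 0.0877
```

```bash
python3 look.py 16 330 200 140 140 235 125 130 110
```

```text
21.375 [0.5232 0.1857 0.0258] (np.float64(12.80448852287439), array([ 2.65455107e-03, -1.55801497e-05, -9.99996477e-01])) [ 0.15 -0.83  0.05] [-0.097  0.07  -0.01 ] 0.08838376896185829
```

View pics/L16.png

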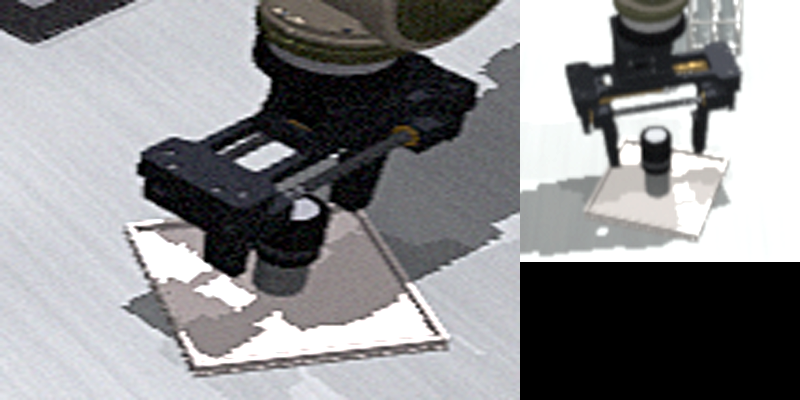

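Released, and the eyepiece is standing upright. I'll back off straight up.

Request:
arm_command(dp=[[0,0,6],[0,0,15],[0,0,25],[0,0,40],[0,0,40],[0,0,30],[0,-20,10],[0,-30,0],[0,0,0],[0,0,0]], angular=[[0,0,0],[0,0,0],[0,0,0],[0,0,0],[0,0,0],[0,0,0],[0,0,0],[0,0,0],[0,0,0],[0,0,0]], grip=[0,0,0,0,0,0,0,0,0,0])

```text
clock: 22.62
ee_pos: [0.5219, 0.132, 0.2024]
tcp_rot: [0.0, 0.994, 0.111, 0.003]
ft_force: [0.1, 0.2, 0.0]
finger_gap: 0.0881
```

```bash
python3 look.py 17 330 200 140 140 235 125 130 110
```

```text
22.725 [0.5219 0.1324 0.2024] (np.float64(12.815715365602369), array([ 5.74531505e-03, -1.27895502e-04, -9.99983487e-01])) [-0.1   0.12 -0.51] [-0.085  0.107 -0.031] 0.08801231271170039
```

View pics/scene17.png

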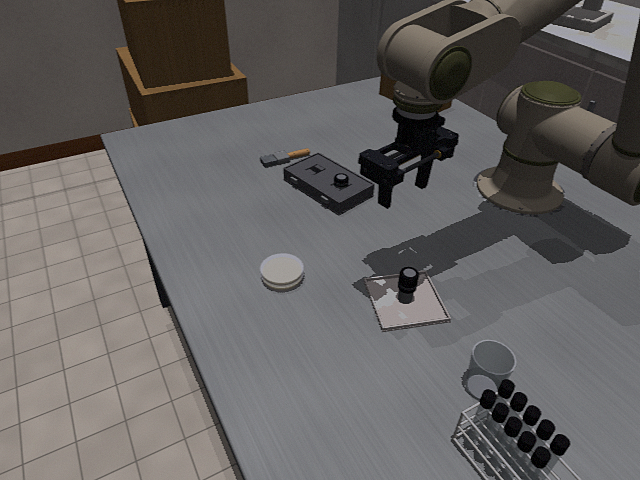

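View pics/side17.png

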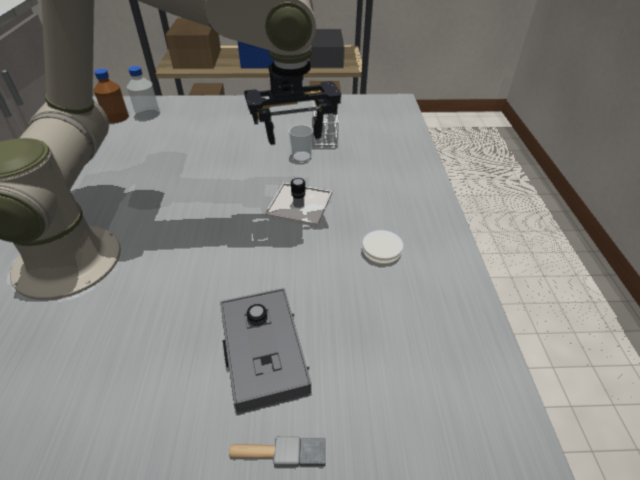

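The scene view has the eyepiece standing in the tray at (407,283). The case is at (328,182) with the short eyepiece at (341,180), and the brush, dishes and beaker are at the same pixels as before. Signing off.

```bash
python3 -c "
from plant import robot
print(robot.sign_off())"
```

```text
the job is handed in; nothing more can be done
None
```

The taller eyepiece is out of the case and standing upright near the middle of the white tray. The gripper is open and clear of everything, and I handed the job in at about 22.7 s.

- **First grasp missed:** the fingertips sat about 30 mm higher than the stated tip length, so the first closing shut just above the head without touching anything. I measured the offset in the images, lowered the gripper and gripped the head at about 37 mm.
- **Drawing it out:** I twisted it to and fro while raising it about 0.9 mm per step. The readings I took between moves showed a pull of 6 N or less, part of which was the eyepiece's own weight.
- **Coming free:** it came loose after about 29 mm of rise, slightly before the stated 33 mm. There was one brief +6 N reading at that moment, which I could not explain. After it, the load was just the eyepiece's weight (1.8 N).
- **Setting down:** I lowered it in steps of under 1 mm until contact of about 1.4 N, let go and backed straight up.
- **Last checks:** the final scene and side pictures show the case flat and at most a millimetre or so from where it was. The short eyepiece is still in its cutout, and the brush, dishes and beaker have not moved. These were comparisons by eye; I did not measure the case again.

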